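# Lock the tool case: hasp over the catch, bolt through it

### The job

Lock the black tool case: swing its steel hasp over onto the brass catch until it lies flat, and then slide the red-gripped bolt fully home through the catch so the hasp cannot lift. Keep the lid shut and leave everything else on the bench and on the lid where it is.

Things in the scene. Friction and masses are not known exactly. Their poses are not given: they have to be found in the camera images.
- case: Black tool case, 280 (x) x 360 (y) x 100 mm high, fixed to the bench; origin at the centre of its underside. Its -x side is the front, with a handle low on it standing out 30 mm. The top is flat, 100 mm above the origin: the front 100 mm (x -140 to -40) is a fixed deck that carries the catch and the bolt; the rest (x -40 to +140) is the hinged lid.
- lid (a joint): Opening angle of the lid in rad about its hinge along the rear edge (case x = +138 mm): 0 shut, grows as it opens. It is shut at the start and its own weight keeps it so.
- hasp (a joint): Angle of the hasp in rad: 0 = lying flat forward over the catch, pi/2 = upright, more = leaning back over the lid (stop at 2.5). Starts leaning back, between 1.75 and 2.15. The hinge is stiff: the hasp stays where it is left (about 0.11 N m to turn it).
- hasp_hinge (a point): Centre of the hasp's hinge pin, on the lid, at case x = -20 mm, y = 0, 6 mm above the case top. The pin runs along case y. The hasp is a flat steel plate 115 mm long from this point, 44 mm wide (along case y), 4 mm thick, with a slot 36 mm long by 9 mm wide centred 68 mm from the pin.
- hasp_tip (a point): Middle of the hasp's free end, 115 mm from the hinge pin.
- catch (a point): Top of the brass catch, an upright wire loop on the deck at case x = -88 mm, y = 0; it stands 28 mm above the case top, 25 mm wide along case x, 5 mm along y. The hasp's slot drops over it; the bolt's rod goes through it above the hasp.
- bolt (a joint): How far the bolt is slid, in m, along case +y: 0 = fully withdrawn, 0.065 = fully home (its end stop). Starts between 0 and 0.008. Friction about 2.5 N.
- bolt_top (a point): Centre of the top of the bolt's red grip, a block 20 mm (case x) x 24 mm (y) x 38 mm high, its top 50 mm above the case top, at case x = -88 mm, y = -117 mm + bolt value. Its 10 mm steel rod points along +y, 13 mm above the case top, to 85 mm ahead of the grip's centre. Guide brackets 24 mm high stand at case y = -34 and +31 mm; fully home, the grip is close up to the first.
- tape_roll: Bystander: roll of yellow tape, 60 mm across, 19 mm high, lying on the lid; origin under its centre.
- screwdriver: Bystander: red-handled screwdriver 160 mm long lying on the lid; origin under its middle.
- mug: Bystander: yellow mug, 84 mm across, 95 mm high, on the bench; origin under its centre.
- multimeter: Bystander: orange multimeter, 150 x 80 x 42 mm, flat on the bench; origin under its centre.
- pliers: Bystander: red-handled pliers, 170 mm long, on the bench; origin under the pivot.
- parts_tray: Bystander: blue divided parts tray, 130 x 180 x 40 mm, on the bench; origin under its centre.
- solder_spool: Bystander: metal spool, 60 mm across, 50 mm high, upright on the bench; origin under its centre.

How it is judged:
By the outcome, as a careful person would: the job done as asked, in the order asked, and still so for the second after the job is handed in, with the robot touching nothing.
It also fails if it takes over 48 s, if anything falls off the work surface, if the arm or the gripper's body presses on something with over 40 N, if the wrist force passes 120 N, or if a joint passes its speed limit or range.

### The arm

A 6-joint arm with a two-finger parallel gripper is mounted at the origin on the work surface. World frame = base frame: x ahead of the robot, y to its left, z up, the work surface at z = 0. Lengths are in m, angles in rad, forces in N, time in s.
With the tool pointing down it reaches from about 0.375 to 0.825 m from the base axis. Payload 5.5 kg.
Tool frame: the origin (TCP) lies midway between the tips of the shut fingers; the grasp point (between the pads) lies 19 mm behind it (env.tcp_to_grasp is the distance from the TCP to the grasp point, in m); z points along the fingers, y is the line along which they close (so a half turn about z gives the same grasp; the last joint's range is limited). The gripper opens to 85 mm and grips with 20 to 120 N. Pads are 22 mm wide; open, the fingers measure 114 mm over their backs; the gripper's body (76 mm by 85 mm) begins 54 mm behind the grasp point. The pads swing forward as they close: fully open they stand 13 mm farther back than shut.
Start: joints at [-1.216, 0.314, -0.047, 1.21, 0, 1.571], TCP at [0.208, -0.563, 0.231] pointing down, gripper open.
Joint ranges: [-2.67, 2.67], [-0.69, 1.73], [-1.03, 1.25], [-2.08, 2.16], [-1.42, 1.45], [-3.14, 3.14]. Speed limits (rad/s): [2.39, 2.39, 3.01, 3.14, 3.14, 3.14].

### API

Orientations are given as a 3x3 rotation matrix whose columns are the frame's x, y, z axes.
In Python, from rig import env gives the robot as it stands. The module is installed in compiled form; this text tells all that it offers.
- The arm moves only by the tool send_rows, never from a script. Its argument "steps" is a list of rows, each a list of 4 numbers: the shift along the tool's x, y, z in m, then the turn about the tool's z in degrees. A call has 1 to 8 rows; each row is the pose to reach, as a shift and turn from the pose commanded when the call began, along the tool's axes at that moment; what a row does not reach only later rows make up. A row lasts 1/10 s, in which the tool goes at most 50 mm and 8.59 degrees, less where a joint would pass 70% of its speed; a pose out of reach is approached as far as the arm can. A call with a gripper value outside its range is refused whole. "grip" is the finger opening in m, from 0 to 0.0854, set as the call begins (left out, the last holds). The fingers move at their own pace and stop on an object; "force" is the grip in N (left out, the last holds). Time passes only in rows, so rows that repeat a pose let the fingers close. It gives the time, the measured TCP pose, the force, the opening and the grip force at its end, in the units of the state.
- env.get_state(): the state, without advancing time (a new reading comes with each control period).
- env.read_camera(name): name is "scene" or "top"; returns a dict with "image" (420x560x3 uint8, red, green, blue), "intrinsics" (3x3 intrinsics, pixels), "extrinsics" (4x4, takes a point from world to camera coordinates). Camera axes: x right, y down, z forward; pixel columns grow to the right and rows downward; lengths in m; the calibration is good to about 2 mm. A picture is of the moment at which its call begins. There is no depth.
- env.close_job(): hands the job in; it is judged then, once.
Trained networks look in a picture, given as the dict that the camera call returned (one of the last four; its "shot" number tells which), for a name from the list of things; names that differ only in an ending like _2 or _b are one class to them, and where a whole thing is asked for, a point or a joint stands for the part that bears it (a point fixed in the world has none). Each returns a list of dicts, best first, with "confidence" (0 to 1); they miss things now and then, are a little off and sometimes report something else, mostly with a low value. They report only what shows in the picture. A call takes as long as a camera call.
- env.boxes_of(thing, picture): "box" ([centre column, centre row, width, height] in pixels, round what is visible of it).
- env.trace(thing, picture): "region" (420x560 bool, what is visible of it) and "box" ([centre column, centre row, width, height] in pixels, round what is visible of it).
- env.tip_of(thing, picture): "pixel" ([column, row] in pixels: a listed point, or the origin of a listed thing).
The state is a dict: "time_s": time; "joint_pos": joint angles; "joint_vel": joint speeds; "effort": joint torques, N m; "ee_pos": TCP position; "orientation": TCP orientation; "force": force on the tool from outside, world axes, zero at the start; "ft_torque": the same for the moment, N m; "finger_gap": finger opening in m; "finger_force": force on a finger pad.
Only numpy, scipy, OpenCV 4.12 (cv2) and the standard library are available. Lean on these libraries where they do the work, as an engineer would, in place of code of your own. Each camera call takes 0.05 s, during which the arm holds its last target. There are 200 camera calls.

## Working session

There is one attempt and no reset: what is moved stays moved. The work goes in short steps, Python scripts to look and compute and a tool call to move; the robot and the scene stay as the last step left them, time stands still between calls to the robot, and variables do not carry over. Pictures are saved under pics/ and viewed, at most 10 in all, crops included, and the job is handed in when it is done.

Besides the shell and the picture viewer there is one more tool, called as a command line: name --pt "numbers of a row" for each row, then --argument value for the rest. send_rows: Moves the arm, as the interface text tells. Its arguments: {"type":"object","properties":{"steps":{"type":"array"},"grip":{"type":"number"},"force":{"type":"number"}},"required":["steps"]}

```bash
mkdir -p pics; cat > h.py <<'E'
import numpy as np, cv2
from rig import env
def save(p,n): cv2.imwrite(f'pics/{n}.png',p['image'][:,:,::-1])
def proj(p,X):
    X=np.atleast_2d(X); c=(p['extrinsics'][:3,:3]@X.T).T+p['extrinsics'][:3,3]; u=(p['intrinsics']@c.T).T
    return u[:,:2]/u[:,2:]
def ray(p,px):
    R=p['extrinsics'][:3,:3];t=p['extrinsics'][:3,3]
    d=R.T@np.linalg.inv(p['intrinsics'])@np.array([px[0],px[1],1.]); return -R.T@t,d/np.linalg.norm(d)
def tri(ps,pxs):
    A=np.zeros((3,3));b=np.zeros(3)
    for p,x in zip(ps,pxs):
        o,d=ray(p,x);M=np.eye(3)-np.outer(d,d);A+=M;b+=M@o
    return np.linalg.solve(A,b)
E
python3 - <<'E'
from h import *
P={n:env.read_camera(n) for n in('scene','top')}
for n in P: save(P[n],n+'0')
cv2.imwrite('pics/both.png',np.hstack([cv2.resize(P[n]['image'],(400,300))for n in P])[:,:,::-1])
for t in ['case','hasp_hinge','hasp_tip','catch','bolt_top','tape_roll','screwdriver']:
    px=[]
    for n in P:
        r=env.tip_of(t,P[n]); print(t,n,[(np.round(q['pixel'],1),round(q['confidence'],2)) for q in r[:2]])
        if r: px.append(r[0]['pixel'])
    if len(px)==2: print('  ',tri(P.values(),px).round(4))
print({k:np.round(v,3) for k,v in env.get_state().items()})
E
```

```text
case scene [(array([294.5, 239. ]), 0.88)]
case top [(array([274.4, 186.6]), 0.7)]
   [ 0.617  -0.007   0.0009]
hasp_hinge scene [(array([292.4, 214.6]), 0.89)]
hasp_hinge top [(array([273. , 186.4]), 0.61)]
   [ 0.5908 -0.0024  0.1094]
hasp_tip scene [(array([301. , 209.1]), 0.55)]
hasp_tip top [(array([273.9, 154.9]), 0.95), (array([427.7, 240.7]), 0.23)]
   [ 0.6486 -0.0042  0.2138]
catch scene [(array([281.1, 199.6]), 0.75)]
catch top [(array([273.5, 204.1]), 0.72)]
   [ 0.5345 -0.0089  0.1282]
bolt_top scene [(array([248., 209.]), 0.76)]
bolt_top top [(array([322.1, 202.8]), 0.49)]
   [ 0.5371 -0.1334  0.1579]
tape_roll scene [(array([337.8, 222. ]), 0.57), (array([293.7, 240.8]), 0.31)]
tape_roll top [(array([228.5, 157.7]), 0.8)]
   [0.6751 0.1234 0.0932]
screwdriver scene [(array([264.7, 249.2]), 0.79)]
screwdriver top [(array([318.4, 159.7]), 0.73)]
   [ 0.6689 -0.1346  0.1119]
{'time_s': np.float64(0.8), 'joint_pos': array([-1.216,  0.313, -0.047,  1.21 ,  0.   ,  1.571]), 'joint_vel': array([ 0.001, -0.001,  0.   ,  0.   ,  0.   , -0.   ]), 'effort': array([-1.0000e-03, -5.3938e+01,  3.4004e+01,  1.0000e-03, -0.0000e+00,
       -0.0000e+00]), 'ee_pos': array([ 0.208, -0.563,  0.231]), 'orientation': array([[ 0.938,  0.347,  0.   ],
       [ 0.347, -0.938, -0.   ],
       [ 0.   ,  0.   , -1.   ]]), 'force': array([0.171, 0.115, 0.905]), 'ft_torque': array([-0.062,  0.023, -0.003]), 'finger_force': np.float64(0.0), 'finger_gap': np.float64(0.085)}
```

View pics/scene0.png

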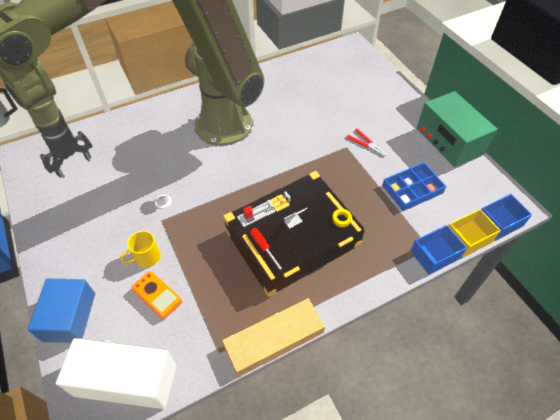

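View pics/top0.png

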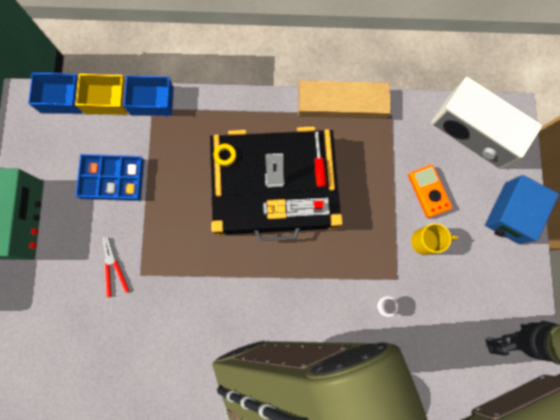

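The top view shows the case almost square to the world. The hasp leans back at about (274,155)-(273,186), with the catch and bolt row near row 205 and the red grip at (320,205). Next I fit the case pose from its silhouette together with the detected points.

```bash
cat > fit.py <<'E'
from h import *
from scipy.optimize import minimize
P={n:env.read_camera(n) for n in('scene','top')}
M={};T={}
for n,p in P.items():
    r=env.trace('case',p); M[n]=r[0]['region'] if r else None
    for t in('hasp_hinge','hasp_tip','catch','bolt_top'):
        q=env.tip_of(t,p)
        if q and q[0]['confidence']>.4: T[n,t]=np.array(q[0]['pixel'])
box=np.array([[x,y,z] for x in(-.14,.14) for y in(-.18,.18) for z in(0,.1)])
hd=np.array([[x,y,z] for x in(-.17,-.14) for y in(-.06,.06) for z in(.02,.05)])
def W(v,X):
    c,s=np.cos(v[2]),np.sin(v[2]); return np.atleast_2d(X)@np.array([[c,-s,0],[s,c,0],[0,0,1]]).T+[v[0],v[1],0]
def loc(v):
    th=v[4]
    return dict(hasp_hinge=[-.02,0,.106],hasp_tip=[-.02-.115*np.cos(th),0,.106+.115*np.sin(th)],catch=[-.088,0,.128],bolt_top=[-.088,-.117+v[3],.15])
def cost(v,full=False):
    S=8;c=0;ious=[]
    for n,m in M.items():
        if m is None: continue
        a=np.zeros((m.shape[0]*2,m.shape[1]*2),np.uint8)
        h=cv2.convexHull(proj(P[n],W(v,box)).astype(np.float32))
        cv2.fillPoly(a,[np.round((h*2+.5)*16).astype(np.int32)],1,shift=4)
        mm=cv2.resize(m.astype(np.uint8),None,fx=2,fy=2,interpolation=0)
        i=(a&mm).sum()/(a|mm).sum(); ious.append(i); c+=(1-i)*400
    L=loc(v);res={}
    for (n,t),px in T.items():
        d=proj(P[n],W(v,L[t]))[0]-px; res[n,t]=d; c+=min(d@d,25)*.3
    c+=200*(max(0,-v[3])+max(0,v[3]-.07))*100
    return (c,ious,res) if full else c
if __name__=='__main__':
    best=None
    for yaw in(-.06,0,.06):
        s=np.vstack([[.615,-.005,yaw,.004,1.95]]+[np.array([.615,-.005,yaw,.004,1.95])+d for d in np.diag([.01,.01,.04,.01,.2])])
        r=minimize(cost,s[0],method='Nelder-Mead',options=dict(initial_simplex=s,maxiter=500,xatol=1e-5))
        if best is None or r.fun<best.fun: best=r
    v=best.x; np.save('v.npy',v); c,i,res=cost(v,True)
    print(v.round(4),c,np.round(i,3))
    for k,d in res.items(): print(k,d.round(1))
    for t,X in loc(v).items(): print(t,W(v,X)[0].round(4))
    out=[]
    for n,p in P.items():
        q=p['image'][:,:,::-1].copy(); u0=proj(p,W(v,[0,0,.1]))[0].astype(int)
        K=5;q=cv2.resize(q,None,fx=K,fy=K,interpolation=cv2.INTER_CUBIC)
        tc=W(v,[[-.14,-.18,.1],[.14,-.18,.1],[.14,.18,.1],[-.14,.18,.1]])
        cv2.polylines(q,[((proj(p,tc)+.5)*K).astype(np.int32)],True,(0,255,0),1)
        for X in loc(v).values(): cv2.circle(q,tuple(((proj(p,W(v,X))[0]+.5)*K).astype(int)),5,(255,0,255),1)
        x0,y0=max(u0[0]*K-400,0),max(u0[1]*K-290,0); out.append(q[y0:y0+580,x0:x0+800])
    cv2.imwrite('pics/fit.png',cv2.resize(np.vstack(out),None,fx=.517,fy=.517,interpolation=cv2.INTER_AREA))
E
python3 fit.py
```

```text
[ 0.6125 -0.0084  0.08    0.0037  2.1408] 77.18733287907912 [0.928 0.917]
('scene', 'hasp_hinge') [ 2.1 -0.3]
('scene', 'hasp_tip') [1.5 0.1]
('scene', 'catch') [ 4.4 -0.5]
('scene', 'bolt_top') [-2.3 -1.1]
('top', 'hasp_hinge') [-1.4 -1. ]
('top', 'hasp_tip') [0.7 0.9]
('top', 'catch') [1.4 2.7]
('top', 'bolt_top') [-2.2  0.3]
hasp_hinge [ 0.5926 -0.01    0.106 ]
hasp_tip [ 0.6545 -0.005   0.2028]
catch [ 0.5248 -0.0154  0.128 ]
bolt_top [ 0.5339 -0.1283  0.15  ]
```

View pics/fit.png

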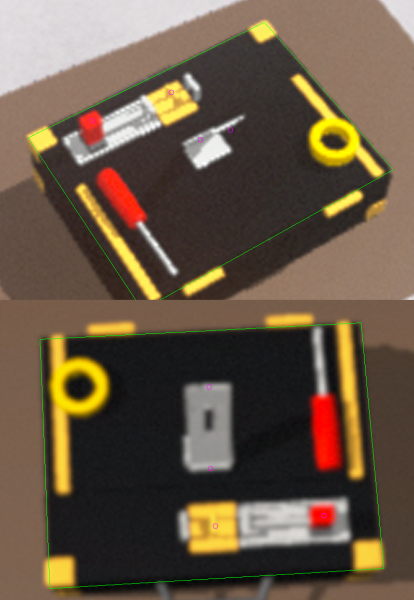

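The green outline and the magenta points (hinge, catch, grip) sit on the case, and the hasp leans back about 2.1 rad. The plan is to swing the hasp forward with the shut fingers from behind, press it down between hinge and catch, then push the grip. I'll add a helper for computing shifts.

```bash
cat > to.py <<'E'
import sys
from fit import *
v=np.load('v.npy'); s=env.get_state(); R=s['orientation']; p=s['ee_pos']
yaw=np.arctan2(R[1,0],R[0,0])
loc_now=W([0,0,-v[2]],[p-[v[0],v[1],0]])[0]
print('t',round(s['time_s'],2),'case-frame tcp',loc_now.round(4),'turn deg',round(np.degrees(yaw-v[2]),2),'F',s['force'].round(1))
for a in sys.argv[1:]:
    X=W(v,[float(q) for q in a.split(',')])[0]; print(a,'shift',(R.T@(X-p)).round(4))
E
python3 to.py 0.075,0,0.32 0.075,0,0.18
```

```text
t 2.0 case-frame tcp [-0.4471 -0.5202  0.2313] turn deg 15.74 F [ 0.2  0.2 -1. ]
0.075,0,0.32 shift [ 0.6437 -0.359  -0.0887]
0.075,0,0.18 shift [ 0.6437 -0.359   0.0513]
```

send_rows --pt "0 0 -0.05 0" --pt "0.02 -0.01 -0.089 5" --pt "0.06 -0.034 -0.089 10" --pt "0.1 -0.056 -0.089 15.7" --pt "0.145 -0.081 -0.089 15.7" --pt "0.19 -0.106 -0.089 15.7" --pt "0.235 -0.131 -0.089 15.7" --pt "0.28 -0.156 -0.089 15.7" --grip 0 --force 40

```text
time_s: 2.8
ee_pos: [0.414, -0.3219, 0.3206]
orientation: [[0.997, 0.08, 0.001], [0.08, -0.997, -0.0], [0.001, 0.0, -1.0]]
force: [0.7, -1.3, 0.4]
finger_gap: 0.0002
finger_force: 0.0
```

```bash
python3 to.py 0.075,0,0.32 0.075,0,0.18
```

```text
t 3.4 case-frame tcp [-0.2248 -0.299   0.3203] turn deg -0.06 F [ 0.2 -0.3  0.2]
0.075,0,0.32 shift [ 0.2995 -0.2993  0.0003]
0.075,0,0.18 shift [ 0.2995 -0.2993  0.1403]
```

```bash
sed -i 's/^from fit import \*/from h import *\ndef W(v,X):\n    c,s=np.cos(v[2]),np.sin(v[2]); return np.atleast_2d(X)@np.array([[c,-s,0],[s,c,0],[0,0,1]]).T+[v[0],v[1],0]/' to.py
```

send_rows --pt "0.035 -0.035 0 0" --pt "0.07 -0.07 0 0" --pt "0.105 -0.105 0 0" --pt "0.14 -0.14 0 0" --pt "0.175 -0.175 0 0" --pt "0.21 -0.21 0 0" --pt "0.245 -0.245 0 0" --pt "0.28 -0.28 0 0"

```text
time_s: 4.2
ee_pos: [0.6705, -0.0208, 0.3203]
orientation: [[0.997, 0.08, 0.0], [0.08, -0.997, -0.0], [0.0, 0.0, -1.0]]
force: [0.6, -0.8, 0.6]
finger_gap: -0.0
finger_force: 0.0
```

send_rows --pt "0.02 -0.019 0 0" --pt "0.02 -0.019 0.04 0" --pt "0.02 -0.019 0.07 0" --pt "0.02 -0.019 0.1 0" --pt "0.02 -0.019 0.1 0"

```text
time_s: 4.7
ee_pos: [0.6849, -0.0018, 0.2151]
orientation: [[0.997, 0.08, -0.009], [0.08, -0.997, 0.0], [-0.008, -0.001, -1.0]]
force: [-0.9, 0.5, -0.1]
finger_gap: 0.0003
finger_force: 0.0
```

```bash
python3 to.py 0.075,0,0.18; python3 - <<'E'
from h import *
o=[]
for n in('scene','top'):
    p=env.read_camera(n);v=np.load('v.npy');u=proj(p,[v[0],v[1],.1])[0].astype(int)
    o.append(cv2.resize(p['image'][u[1]-65:u[1]+65,u[0]-70:u[0]+70],(400,371),interpolation=cv2.INTER_CUBIC))
cv2.imwrite('pics/a1.png',np.hstack(o)[:,:,::-1])
E
```

```text
t 4.7 case-frame tcp [0.0727 0.0008 0.2151] turn deg 0.01 F [-0.9  0.5 -0.1]
0.075,0,0.18 shift [0.0026 0.0008 0.0351]
```

View pics/a1.png

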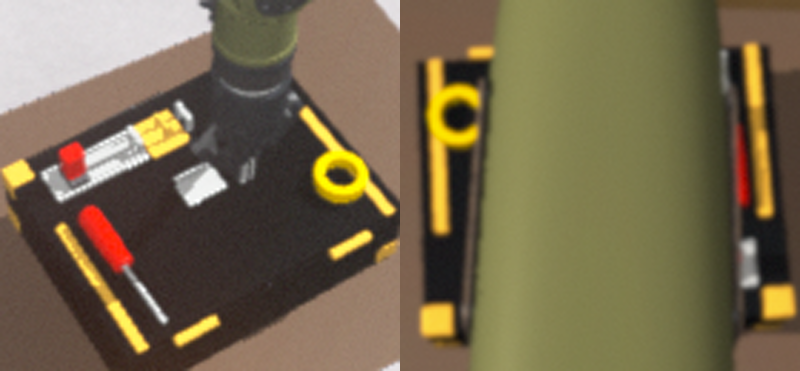

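Fingers are at about (248,170) in the left crop, behind the hasp and clear of the tape and screwdriver. Lowering, then pushing forward.

send_rows --pt "0 0 0.02 0" --pt "0 0 0.04 0" --pt "-0.01 0 0.04 0" --pt "-0.02 0 0.04 0" --pt "-0.03 0 0.04 0" --pt "-0.04 0 0.04 0" --pt "-0.05 0 0.04 0" --pt "-0.06 0 0.04 0"

```text
time_s: 5.6
ee_pos: [0.6293, -0.0062, 0.1827]
orientation: [[0.997, 0.081, 0.005], [0.081, -0.997, 0.0], [0.005, 0.0, -1.0]]
force: [4.5, 0.6, 14.2]
finger_gap: -0.0001
finger_force: 1.3
```

send_rows --pt "-0.01 0 0 0" --pt "-0.02 0 0 0" --pt "-0.03 0 0 0" --pt "-0.04 0 0 0" --pt "-0.05 0 0.003 0" --pt "-0.06 0 0.008 0" --pt "-0.07 0 0.014 0" --pt "-0.07 0 0.014 0"

```text
time_s: 6.4
ee_pos: [0.5552, -0.0119, 0.1646]
orientation: [[0.997, 0.081, -0.004], [0.081, -0.997, -0.0], [-0.004, -0.0, -1.0]]
force: [-0.5, -0.3, 0.1]
finger_gap: 0.0
finger_force: 0.0
```

```bash
cat > look.py <<'E'
import sys
from h import *
o=[]
for n in('scene','top'):
    p=env.read_camera(n);v=np.load('v.npy');u=proj(p,[v[0],v[1],.1])[0].astype(int)
    o.append(cv2.resize(p['image'][u[1]-65:u[1]+65,u[0]-70:u[0]+70],(400,371),interpolation=cv2.INTER_CUBIC))
cv2.imwrite(f'pics/{sys.argv[1]}.png',np.hstack(o)[:,:,::-1])
E
python3 to.py -0.056,0,0.11; python3 look.py a2
```

```text
t 6.4 case-frame tcp [-0.0574  0.0011  0.1646] turn deg 0.03 F [-0.5 -0.3  0.1]
-0.056,0,0.11 shift [0.0017 0.0011 0.0546]
```

View pics/a2.png

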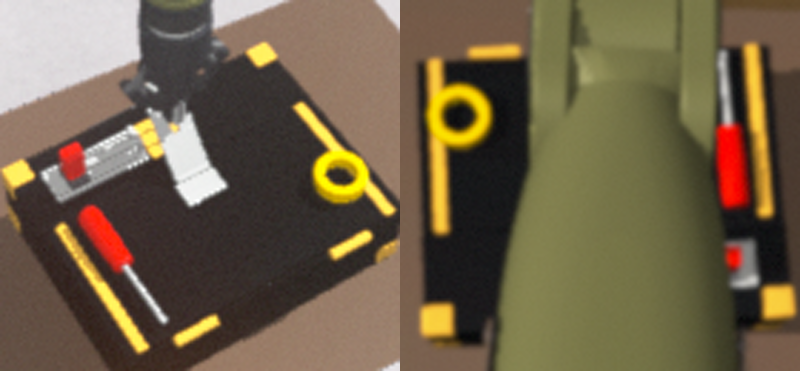

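The hasp now leans forward, its plate at about (190,150) in the left crop, with the fingers behind it. Pressing down.

send_rows --pt "0 0 0.01 0" --pt "0 0 0.02 0" --pt "0 0 0.03 0" --pt "0 0 0.04 0" --pt "0 0 0.048 0" --pt "0 0 0.053 0" --pt "0 0 0.056 0" --pt "0 0 0.056 0"

```text
time_s: 7.3
ee_pos: [0.5576, -0.0118, 0.111]
orientation: [[0.997, 0.081, -0.001], [0.081, -0.997, -0.0], [-0.001, -0.0, -1.0]]
force: [-5.4, 0.5, 9.2]
finger_gap: 0.0002
finger_force: 4.7
```

```bash
python3 to.py -0.056,0,0.108
```

```text
t 7.3 case-frame tcp [-0.0551  0.001   0.111 ] turn deg 0.05 F [-5.4  0.5  9.2]
-0.056,0,0.108 shift [-0.0009  0.001   0.003 ]
```

send_rows --pt "0 0 0.002 0" --pt "0 0 0.003 0" --pt "0 0 0.004 0" --pt "0 0 0.004 0"

```text
time_s: 7.7
ee_pos: [0.5577, -0.0118, 0.1106]
orientation: [[0.997, 0.081, 0.001], [0.081, -0.997, -0.0], [0.001, 0.0, -1.0]]
force: [-16.9, 0.8, 37.3]
finger_gap: -0.0
finger_force: 18.8
```

send_rows --pt "0 0 -0.02 0" --pt "0 0 -0.07 0" --pt "0 0 -0.12 0" --pt "0 0.05 -0.17 0" --pt "0 0.1 -0.17 0" --pt "0 0.15 -0.17 0" --pt "0 0.2 -0.17 0" --pt "0 0.25 -0.17 0"

```text
time_s: 8.5
ee_pos: [0.5774, -0.2471, 0.2767]
orientation: [[0.997, 0.081, 0.001], [0.081, -0.997, -0.0], [0.001, 0.001, -1.0]]
force: [0.7, -0.3, 0.4]
finger_gap: 0.0002
finger_force: 0.0
```

```bash
python3 look.py a3; python3 - <<'E'
from h import *
for n in('scene','top'):
    p=env.read_camera(n)
    for t in('hasp_tip','hasp_hinge','catch','bolt_top'):print(n,t,[(np.round(q['pixel'],1),round(q['confidence'],2)) for q in env.tip_of(t,p)[:1]])
E
python3 to.py -0.088,-0.155,0.2 -0.088,-0.155,0.123
```

```text
scene hasp_tip [(array([267.2, 190.7]), 0.95)]
scene hasp_hinge [(array([287.9, 216.9]), 0.68)]
scene catch [(array([277.7, 199.5]), 0.92)]
scene bolt_top [(array([249.3, 208.2]), 0.6)]
top hasp_tip [(array([274.8, 227.8]), 0.58)]
top hasp_hinge [(array([271.8, 188.3]), 0.88)]
top catch [(array([277.2, 206.6]), 0.79)]
top bolt_top [(array([270.6, 186. ]), 0.73)]
t 9.1 case-frame tcp [-0.0539 -0.2321  0.2765] turn deg 0.13 F [ 0.4 -0.4  0. ]
-0.088,-0.155,0.2 shift [-0.034  -0.0772  0.0765]
-0.088,-0.155,0.123 shift [-0.034  -0.0772  0.1535]
```

View pics/a3.png

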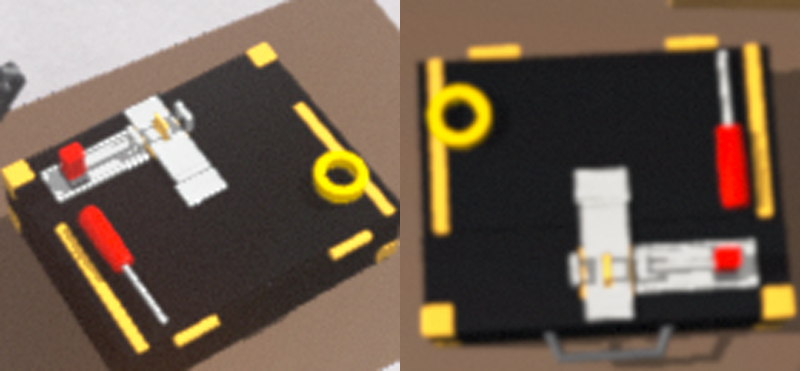

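The hasp lies flat with the brass loop standing through its slot (right crop, about (607,268)). The red grip is at (728,258). Moving beside the grip and descending.

send_rows --pt "-0.02 -0.04 0 0" --pt "-0.034 -0.077 0.02 0" --pt "-0.034 -0.077 0.06 0" --pt "-0.034 -0.077 0.1 0" --pt "-0.034 -0.077 0.13 0" --pt "-0.034 -0.077 0.148 0" --pt "-0.034 -0.077 0.148 0"

```text
time_s: 9.8
ee_pos: [0.5349, -0.1699, 0.1256]
orientation: [[0.997, 0.081, -0.005], [0.082, -0.997, 0.002], [-0.005, -0.002, -1.0]]
force: [0.1, 0.2, -0.3]
finger_gap: 0.0
finger_force: 0.0
```

send_rows --pt "0 -0.01 0 0" --pt "0 -0.02 0 0" --pt "0 -0.03 0 0" --pt "0 -0.04 0 0" --pt "0 -0.05 0 0" --pt "0 -0.06 0 0" --pt "0 -0.06 0 0"

```text
time_s: 10.5
ee_pos: [0.5321, -0.1096, 0.1284]
orientation: [[0.997, 0.082, 0.0], [0.082, -0.997, 0.001], [0.0, -0.001, -1.0]]
force: [0.4, -0.2, 0.0]
finger_gap: -0.0002
finger_force: 0.0
```

```bash
python3 to.py -0.088,-0.0785,0.125; python3 look.py a4
```

```text
t 10.5 case-frame tcp [-0.0883 -0.0944  0.1284] turn deg 0.14 F [ 0.4 -0.2  0. ]
-0.088,-0.0785,0.125 shift [ 0.0003 -0.0159  0.0034]
```

View pics/a4.png

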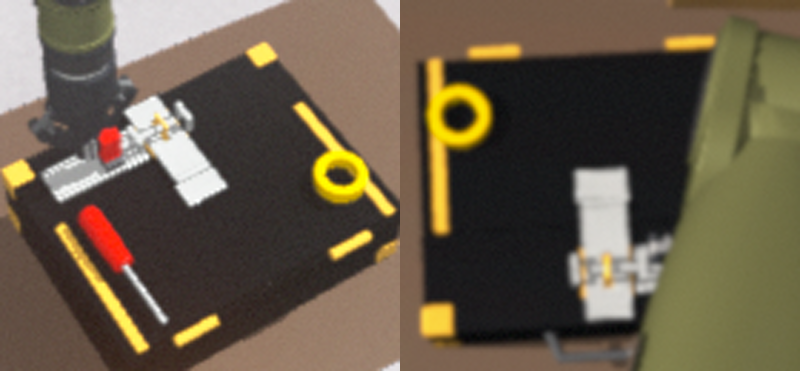

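The grip is moving (left crop (108,145)) and the rod is passing through the loop. I'll continue to the end stop.

send_rows --pt "0 -0.006 0.002 0" --pt "0 -0.012 0.002 0" --pt "0 -0.015 0.002 0" --pt "0 -0.015 0.002 0"

```text
time_s: 11.0
ee_pos: [0.5308, -0.0958, 0.126]
orientation: [[0.997, 0.081, -0.001], [0.081, -0.997, 0.001], [-0.0, -0.001, -1.0]]
force: [-0.1, -0.1, 0.1]
finger_gap: 0.0001
finger_force: 0.2
```

send_rows --pt "0 -0.003 0 0" --pt "0 -0.005 0 0" --pt "0 -0.005 0 0"

```text
time_s: 11.3
ee_pos: [0.5305, -0.0923, 0.1261]
orientation: [[0.997, 0.08, -0.0], [0.08, -0.997, -0.002], [-0.001, 0.002, -1.0]]
force: [-0.1, -5.5, -3.2]
finger_gap: -0.0
finger_force: 2.8
```

send_rows --pt "0 -0.003 0 0" --pt "0 -0.005 0 0" --pt "0 -0.005 0 0"

```text
time_s: 11.6
ee_pos: [0.5305, -0.092, 0.1263]
orientation: [[0.997, 0.078, -0.0], [0.078, -0.997, -0.012], [-0.001, 0.012, -1.0]]
force: [1.6, -20.9, -5.0]
finger_gap: 0.0001
finger_force: 10.4
```

That is a hard stop at about the expected end position. Backing off and checking.

send_rows --pt "0 0.02 0 0" --pt "0 0.03 0 0" --pt "0 0.03 -0.05 0" --pt "0 0.03 -0.1 0" --pt "0 0.08 -0.15 0" --pt "0 0.13 -0.15 0" --pt "0 0.18 -0.15 0" --pt "0 0.22 -0.15 0"

```text
time_s: 12.4
ee_pos: [0.548, -0.3009, 0.2775]
orientation: [[0.997, 0.081, 0.002], [0.081, -0.997, 0.0], [0.002, -0.0, -1.0]]
force: [0.2, -0.8, -0.2]
finger_gap: 0.0002
finger_force: 0.0
```

```bash
python3 look.py a5; python3 to.py
```

```text
t 12.5 case-frame tcp [-0.0886 -0.2901  0.2755] turn deg -0.28 F [ 0.5 -0.5  0.6]
```

View pics/a5.png

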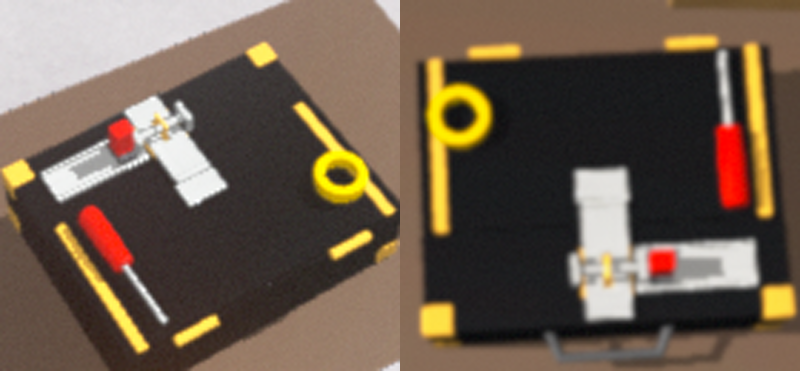

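The rod passes through the loop over the flat hasp, and the grip is close up to the first bracket (right crop (661,262)). The tape and screwdriver have not moved.

```bash
python3 -c "
from rig import env
print(env.close_job())"
```

```text
the job is handed in; nothing more can be done
None
```

The case is locked and the job is handed in: the hasp lies flat over the catch, the bolt is pushed to its end stop through the catch, and the tape and screwdriver on the lid look unmoved in the final pictures. I didn't re-check the items on the bench.

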